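# Tip the rinsed caps into the matching tub

### The arm

A 6-joint arm with a two-finger parallel gripper is mounted at the origin on the work surface. World frame = base frame: x ahead of the robot, y to its left, z up, the work surface at z = 0. Lengths are in m, angles in rad, forces in N, time in s.
With the tool pointing down it reaches from about 0.3 to 0.775 m from the base axis. Payload 14.6 kg.
Tool frame: the origin (TCP) lies on the centre line of the jaws, within the pads' length; the fingertips stand 19 mm ahead of it and the grasp point (between the pads) is the TCP; z points along the fingers, y is the line along which they close (so a half turn about z gives the same grasp; the last joint's range is limited). The gripper opens to 94 mm and grips with 3 to 60 N. Pads are 16 mm wide; open, the fingers measure 119 mm over their backs; the gripper's body (75 mm by 177 mm) begins 78 mm behind the grasp point.
Start: joints at [-1.254, 0.3, 1.521, -0, 1.321, -0.067], TCP at [0.206, -0.51, 0.224] pointing down, gripper open.
Joint ranges: [-3.03, 3.03], [-0.79, 2.21], [0.23, 2.52], [-1.04, 4.18], [0, 3.07], [-2.55, 2.55]. Speed limits (rad/s): [2.22, 2.22, 2.57, 3.14, 3.14, 3.14].

### API

Orientations are given as [roll, pitch, yaw] about the fixed x, y, z axes, in that order (R = Rz(yaw) Ry(pitch) Rx(roll)).
In Python, from station import get_obs, camera, workorder gives the robot as it stands.
- The arm moves only by the tool play_rows, never from a script. Its argument "motion" is a list that holds one entry, the list of rows, each a list of 7 numbers: the shift along the tool's x, y, z as a fraction of full scale, then the turn, a rotation vector about the tool's x, y, z as a fraction of full scale, then the opening, from -1 (shut) to 1 (fully open). In form: [[[x, y, z, ax, ay, az, grip], ...]]. A call has 1 to 10 rows; each row is the pose to reach, as a shift and turn from the pose commanded when the call began, along the tool's axes at that moment, turning the shorter way round; what a row does not reach only later rows make up. Full scale, the value 1, is 0.25 m for a shift and 2 pi rad for a turn. A row lasts 1/10 s, in which the tool goes at most 50 mm and 8.59 degrees, less where a joint would pass 70% of its speed; a pose out of reach is approached as far as the arm can. A call with a number of a shift or a turn outside -1 to 1 is refused whole. A call with a gripper value outside its range is refused whole. The fingers move at their own pace and stop on an object; "grip_force" is the grip in N (left out, the last holds). Time passes only in rows, so rows that repeat a pose let the fingers close. It gives the time, the measured TCP pose, the force, the opening and the grip force at its end, in the units of the state.
- get_obs(): the state, without advancing time (a new reading comes with each control period).
- camera(name): name is "scene" or "top" or "wrist"; returns a dict with "frame" (480x640x3 uint8, red, green, blue), "z_map" (480x640 float32, m along the optical axis (not along the pixel's ray), 0 where there is no reading), "camera_matrix" (3x3 intrinsics, pixels), "T" (4x4, takes a point from camera to world coordinates); the wrist camera has in their place "T_tool_cam" (4x4, takes a point from camera to tool coordinates, whose origin is the TCP and whose axes are the flange's). Camera axes: x right, y up, looking along -z (the intrinsics and any distortion apply to the point x, -y, -z); pixel columns grow to the right and rows downward; lengths in m; the calibration is good to about 2 mm. A picture is of the moment at which its call begins: read the wrist's pose just before it.
- workorder.hand_in(): hands the job in; it is judged then, once.
The state is a dict: "time_s": time; "qpos": joint angles; "joint_vel": joint speeds; "tau": joint torques, N m; "ee_pos": TCP position; "eef_rot": TCP orientation; "force": force on the tool from outside, world axes, zero at the start; "moment": the same for the moment, N m; "grip_width": finger opening in m; "grip_force": force on a finger pad.
Only numpy, scipy, OpenCV 4.12 (cv2) and the standard library are available. Lean on these libraries where they do the work, as an engineer would, in place of code of your own. Each camera call takes 0.05 s, during which the arm holds its last target. There are 200 camera calls.

### The job

Take the tray of blue caps out from under the low ledge by its red tab, without bumping the rack. Bring its open edge low over the tub that already holds a blue cap (not the one with the orange cap), tip the tray so that all three caps slide off into that tub, and do not touch the caps with the gripper. Then set the empty tray back flat and square in the middle of its mat under the ledge, red tab towards the robot as before, and let go, leaving everything else where it is.

Things in the scene. Friction and masses are not known exactly. Their poses are not given: they have to be found in the camera images.
- tray: loose aluminium tray, 180 g: floor 130 (its x) x 120 (y) mm, 4 mm thick; 3 mm side and rear walls reach 26 mm above its underside; the +x edge is open, without lip. Origin at the centre of its underside, z up. Red tab (10 mm thick, 40 mm wide in y) rises 80 mm from the rear wall (x = -63, z = 15 mm), leaning 35 degrees back from vertical, its top towards -x
- tray_grip (a point): point inside the red tab on its middle plane, 52 mm along the tab from its foot, at (-92.8, 0, 57.6) mm in the tray's frame; axes as the tray's. The tab stands just in front of the ledge's front edge: a gripper pointing straight down meets the ledge, one tilted along the tab is clear of it
- tray_lip (a point): middle of the tray's open edge, on the floor's upper face, at (65, 0, 4) mm in the tray's frame; axes as the tray's. Caps start to slide at a tray slope of roughly 23 to 38 degrees, which varies from run to run, and need not all let go together
- rack: fixed; origin on the bench under the mat's centre; x points away from the robot at yaw 0. White ledge, 260 mm wide in y, over x = -69 to -22 mm, 170 to 184 mm above the bench, small bottles on it to 248 mm. Two arms (12 mm square, y = +-115 mm, 184 to 196 mm high) carry it from uprights (16 mm across, 300 mm high) at x = 150, y = +-115 mm, with cross bars. Below the ledge front and sides are open
- mat_centre (a point): centre of the upper face of the black rubber mat, 180 (x) x 160 (y) mm, 4 mm thick, 4 mm above the bench, axes as the rack's; the tray's origin starts within 11 mm of it and must return here
- tub_left: white open tub, fixed, 180 x 180 mm outside, 70 mm high, walls and floor 5 mm; origin at the centre of its underside on the bench. Holds one loose cap at the start, either the blue or the orange one. Stands on the robot's left (+y)
- tub_right: white open tub, fixed, 180 x 180 mm outside, 70 mm high, walls and floor 5 mm; origin at the centre of its underside on the bench. Holds one loose cap at the start, either the blue or the orange one. Stands on the robot's right (-y)
- cap_1: blue screw cap, solid, 34 mm across and 20 mm high, 15 g; origin at the centre of its flat underside; starts on the tray
- cap_2: blue screw cap, solid, 34 mm across and 20 mm high, 15 g; origin at the centre of its flat underside; starts on the tray
- cap_3: blue screw cap, solid, 34 mm across and 20 mm high, 15 g; origin at the centre of its flat underside; starts on the tray
- sample_blue: blue screw cap, solid, 34 mm across and 20 mm high, 15 g; origin at the centre of its flat underside; lies in one of the tubs and marks it as the tub for blue caps
- sample_orange: orange screw cap, solid, 34 mm across and 20 mm high, 15 g; origin at the centre of its flat underside; lies in the other tub
- amber_bottle: bystander: amber glass bottle, 66 mm across, 150 mm high; origin under its centre
- beaker: bystander: glass beaker, 72 mm across, 90 mm high; origin under its centre
- dish: bystander: low glass dish, 90 mm across, 16 mm high; origin under its centre
- spatula: bystander: spatula 180 mm long, lying flat along its x, under 30 mm high
- vial: bystander: small jar, 28 mm across, 45 mm high; origin under its centre
Things that resemble listed ones, but are neither listed nor needed, are in the scene too. What is shaped like the tray but black is not meant.

How it is judged:
On the way, in this order (a step that is already met when the one before it is completed fails the run):
1. the tray is lifted clear with all three caps still on it (z of tray in the frame of mat_centre above 0.025 m and x of cap_1 in the frame of tray between -0.07 and 0.07 m and y of cap_1 in the frame of tray between -0.06 and 0.06 m and z of cap_1 in the frame of tray between 0 and 0.06 m and x of cap_2 in the frame of tray between -0.07 and 0.07 m and y of cap_2 in the frame of tray between -0.06 and 0.06 m and z of cap_2 in the frame of tray between 0 and 0.06 m and x of cap_3 in the frame of tray between -0.07 and 0.07 m and y of cap_3 in the frame of tray between -0.06 and 0.06 m and z of cap_3 in the frame of tray between 0 and 0.06 m), for 0.2 s.
2. the tray is tipped with its open edge low over the tub that holds the blue cap (angle between tray's own z axis and vertical above 0.3 rad and (((x of sample_blue in the frame of tub_left between -0.088 and 0.088 m and y of sample_blue in the frame of tub_left between -0.088 and 0.088 m and z of sample_blue in the frame of tub_left between -0.002 and 0.066 m) and x of tray_lip in the frame of tub_left between -0.1 and 0.1 m and y of tray_lip in the frame of tub_left between -0.1 and 0.1 m and z of tray_lip in the frame of tub_left below 0.17 m) or ((x of sample_blue in the frame of tub_right between -0.088 and 0.088 m and y of sample_blue in the frame of tub_right between -0.088 and 0.088 m and z of sample_blue in the frame of tub_right between -0.002 and 0.066 m) and x of tray_lip in the frame of tub_right between -0.1 and 0.1 m and y of tray_lip in the frame of tub_right between -0.1 and 0.1 m and z of tray_lip in the frame of tub_right below 0.17 m))), for 0.05 s.
3. all three caps are in the tub with the blue cap ((((x of cap_1 in the frame of tub_left between -0.088 and 0.088 m and y of cap_1 in the frame of tub_left between -0.088 and 0.088 m and z of cap_1 in the frame of tub_left between -0.002 and 0.066 m) and (x of cap_2 in the frame of tub_left between -0.088 and 0.088 m and y of cap_2 in the frame of tub_left between -0.088 and 0.088 m and z of cap_2 in the frame of tub_left between -0.002 and 0.066 m) and (x of cap_3 in the frame of tub_left between -0.088 and 0.088 m and y of cap_3 in the frame of tub_left between -0.088 and 0.088 m and z of cap_3 in the frame of tub_left between -0.002 and 0.066 m) and (x of sample_blue in the frame of tub_left between -0.088 and 0.088 m and y of sample_blue in the frame of tub_left between -0.088 and 0.088 m and z of sample_blue in the frame of tub_left between -0.002 and 0.066 m) and (x of sample_orange in the frame of tub_right between -0.088 and 0.088 m and y of sample_orange in the frame of tub_right between -0.088 and 0.088 m and z of sample_orange in the frame of tub_right between -0.002 and 0.066 m)) or ((x of cap_1 in the frame of tub_right between -0.088 and 0.088 m and y of cap_1 in the frame of tub_right between -0.088 and 0.088 m and z of cap_1 in the frame of tub_right between -0.002 and 0.066 m) and (x of cap_2 in the frame of tub_right between -0.088 and 0.088 m and y of cap_2 in the frame of tub_right between -0.088 and 0.088 m and z of cap_2 in the frame of tub_right between -0.002 and 0.066 m) and (x of cap_3 in the frame of tub_right between -0.088 and 0.088 m and y of cap_3 in the frame of tub_right between -0.088 and 0.088 m and z of cap_3 in the frame of tub_right between -0.002 and 0.066 m) and (x of sample_blue in the frame of tub_right between -0.088 and 0.088 m and y of sample_blue in the frame of tub_right between -0.088 and 0.088 m and z of sample_blue in the frame of tub_right between -0.002 and 0.066 m) and (x of sample_orange in the frame of tub_left between -0.088 and 0.088 m and y of sample_orange in the frame of tub_left between -0.088 and 0.088 m and z of sample_orange in the frame of tub_left between -0.002 and 0.066 m)))), for 0.2 s.
At the end, for the whole second after the job is handed in: All three caps and the blue sample lie at rest in the same tub, below its rim, the orange sample is still in the other tub, and the empty tray stands at rest, flat on its mat (centre within 20 mm of the mat's centre along each mat axis, within 0.2 rad of its direction, tab towards the robot), let go ((((x of cap_1 in the frame of tub_left between -0.088 and 0.088 m and y of cap_1 in the frame of tub_left between -0.088 and 0.088 m and z of cap_1 in the frame of tub_left between -0.002 and 0.066 m) and (x of cap_2 in the frame of tub_left between -0.088 and 0.088 m and y of cap_2 in the frame of tub_left between -0.088 and 0.088 m and z of cap_2 in the frame of tub_left between -0.002 and 0.066 m) and (x of cap_3 in the frame of tub_left between -0.088 and 0.088 m and y of cap_3 in the frame of tub_left between -0.088 and 0.088 m and z of cap_3 in the frame of tub_left between -0.002 and 0.066 m) and (x of sample_blue in the frame of tub_left between -0.088 and 0.088 m and y of sample_blue in the frame of tub_left between -0.088 and 0.088 m and z of sample_blue in the frame of tub_left between -0.002 and 0.066 m) and (x of sample_orange in the frame of tub_right between -0.088 and 0.088 m and y of sample_orange in the frame of tub_right between -0.088 and 0.088 m and z of sample_orange in the frame of tub_right between -0.002 and 0.066 m)) or ((x of cap_1 in the frame of tub_right between -0.088 and 0.088 m and y of cap_1 in the frame of tub_right between -0.088 and 0.088 m and z of cap_1 in the frame of tub_right between -0.002 and 0.066 m) and (x of cap_2 in the frame of tub_right between -0.088 and 0.088 m and y of cap_2 in the frame of tub_right between -0.088 and 0.088 m and z of cap_2 in the frame of tub_right between -0.002 and 0.066 m) and (x of cap_3 in the frame of tub_right between -0.088 and 0.088 m and y of cap_3 in the frame of tub_right between -0.088 and 0.088 m and z of cap_3 in the frame of tub_right between -0.002 and 0.066 m) and (x of sample_blue in the frame of tub_right between -0.088 and 0.088 m and y of sample_blue in the frame of tub_right between -0.088 and 0.088 m and z of sample_blue in the frame of tub_right between -0.002 and 0.066 m) and (x of sample_orange in the frame of tub_left between -0.088 and 0.088 m and y of sample_orange in the frame of tub_left between -0.088 and 0.088 m and z of sample_orange in the frame of tub_left between -0.002 and 0.066 m))) and x of tray in the frame of mat_centre between -0.02 and 0.02 m and y of tray in the frame of mat_centre between -0.02 and 0.02 m and z of tray in the frame of mat_centre below 0.006 m and angle between tray's own z axis and vertical below 0.08 rad and angle between the x axis of tray and the x axis of mat_centre, either way round below 0.2 rad and x of tray_grip in the frame of mat_centre below 0 m and linear speed of tray below 0.02 m/s and linear speed of each of cap_1, cap_2, cap_3 below 0.03 m/s); the robot touches nothing.
It fails at once if the gripper touches a cap (contact force between the fingers and cap_1 above 0.5 N or contact force between the fingers and cap_2 above 0.5 N or contact force between the fingers and cap_3 above 0.5 N or contact force between the fingers and sample_blue above 0.5 N or contact force between the fingers and sample_orange above 0.5 N).
It fails at once if the robot bumps the rack (over 8 N) (contact force between any of the arm, the fingers and rack above 8 N).
It fails at once if a bystander is moved by more than 20 mm or knocked over (distance of any of amber_bottle, beaker, dish, spatula, vial from where it was at the start of the episode above 0.02 m or angle between any of amber_bottle, beaker, dish, vial's own z axis and vertical above 0.5 rad).
It also fails if it takes over 46 s, if anything falls off the work surface, if the arm or the gripper's body presses on something with over 40 N, if the wrist force passes 120 N, or if a joint passes its speed limit or range.

## Working session

There is one attempt and no reset: what is moved stays moved. The work goes in short steps, Python scripts to look and compute and a tool call to move; the robot and the scene stay as the last step left them, time stands still between calls to the robot, and variables do not carry over. Pictures are saved under pics/ and viewed, at most 10 in all, crops included, and the job is handed in when it is done.

Besides the shell and the picture viewer there is one more tool, called after "Request:" in YAML: its name, and indented under it one key for each argument. play_rows: Moves the arm, as the interface text tells. Its arguments: {"type":"object","properties":{"motion":{"type":"array"},"grip_force":{"type":"number"}},"required":["motion"]}

```bash
mkdir -p pics; python3 - <<'E'
from station import get_obs,camera
import cv2,numpy as np
print(get_obs())
for n in("scene","top"):
    c=camera(n);np.savez(f"{n}0.npz",**c);cv2.imwrite(f"pics/{n}0.png",c["frame"][:,:,::-1]);print(n,c["camera_matrix"],c["T"],(c["z_map"]>0).mean(),c.keys())
E
ls
```

```text
{'time_s': 0.0, 'qpos': array([-1.25360883e+00,  3.00470182e-01,  1.52156830e+00, -2.91648945e-06,
        1.32068621e+00, -6.66237824e-02]), 'joint_vel': array([ 0.00170459, -0.00241173,  0.00253523, -0.00051606,  0.00065541,
        0.00216928]), 'tau': array([-5.46589145e-04, -5.31802046e+01, -3.52736986e+01,  7.07854866e-02,
        2.43411813e-02, -9.38010339e-05]), 'ee_pos': array([ 0.20586321, -0.50976905,  0.22389223]), 'eef_rot': array([-3.14046294e+00, -7.25463987e-05,  3.83811961e-01]), 'force': array([0.35106807, 0.24370936, 0.01681755]), 'moment': array([-0.00246927, -0.00010348,  0.00075984]), 'grip_force': 0.0, 'grip_width': 0.09417792118157108}
scene [[443.64734586   0.         317.30266972]
 [  0.         443.64734586 237.07334182]
 [  0.           0.           1.        ]] [[ 0.88121874 -0.30593955  0.36035333  0.84502266]
 [ 0.47235211  0.59950391 -0.64612579 -0.60620143]
 [-0.0183578   0.73959181  0.67280528  0.71287605]
 [ 0.          0.          0.          1.        ]] 0.996005859375 dict_keys(['frame', 'z_map', 'camera_matrix', 'T'])
top [[459.89908684   0.         319.36810425]
 [  0.         459.89908684 236.5966019 ]
 [  0.           0.           1.        ]] [[-2.58225210e-02  9.84862226e-01 -1.71404761e-01  2.76553498e-01]
 [-9.99666156e-01 -2.52892016e-02  5.29460693e-03  2.52865317e-02]
 [ 8.79768797e-04  1.71484259e-01  9.85186467e-01  1.28078799e+00]
 [ 0.00000000e+00  0.00000000e+00  0.00000000e+00  1.00000000e+00]] 0.995986328125 dict_keys(['frame', 'z_map', 'camera_matrix', 'T'])
pics
scene0.npz
top0.npz
```

View pics/scene0.png

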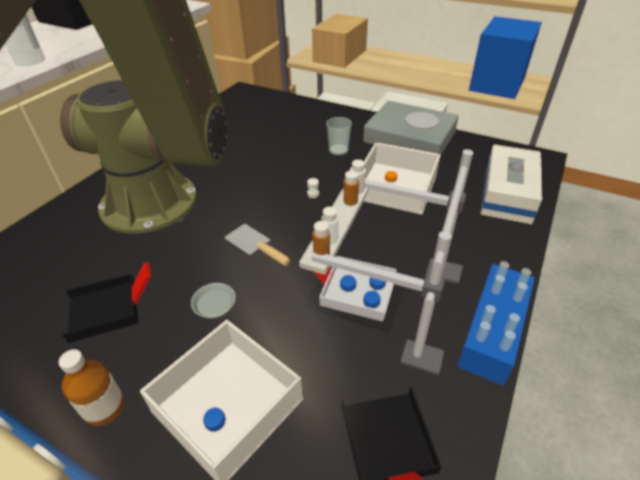

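View pics/top0.png

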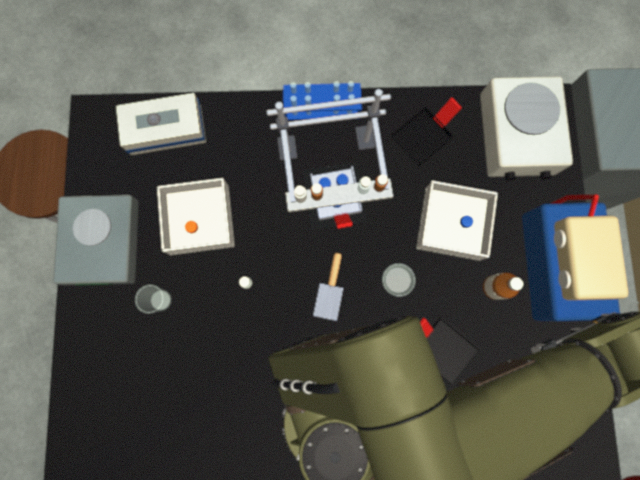

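The scene view shows the silver tray with 3 blue caps at (357,290), red tab at (323,273). The blue sample is in the robot's right tub (213,418 in scene, 466,221 in top), and the orange one is in the left tub (191,227 in top). There are three tray-like things in the top view: silver with blue caps (337,190), black (425,135) and black (450,350). The silver one under the ledge is the one meant.

```bash
cat > h.py <<'E'
import numpy as np,cv2
def load(n): return dict(np.load(n))
def world(c,T=None):
    K=c["camera_matrix"];z=c["z_map"];v,u=np.mgrid[:z.shape[0],:z.shape[1]]
    P=np.stack([(u-K[0,2])/K[0,0]*z,-(v-K[1,2])/K[1,1]*z,-z],-1)
    T=c["T"] if T is None else T
    return P@T[:3,:3].T+T[:3,3]
def rect(p):
    (c,s,a)=cv2.minAreaRect((p[:,:2]*1000).astype(np.float32)); return np.round(c,1),np.round(s,1),round(a,2)
E
python3 - <<'E'
from h import *
for n in("top","scene"):
    c=load(n+"0.npz");W=world(c);f=c["frame"].astype(int);R,G,B=f[...,0],f[...,1],f[...,2];X,Y,Z=W[...,0],W[...,1],W[...,2]
    def m(mask,nm):
        k=cv2.connectedComponentsWithStats(mask.astype(np.uint8)); 
        for i in range(1,k[0]):
            if k[2][i,4]>15:
                p=W[k[1]==i]; print(n,nm,k[2][i],"mean",np.round(p.mean(0)*1000,1),"zr",np.round(np.percentile(p[:,2],[5,95])*1000),rect(p))
    near=(X>.2)&(X<1)&(abs(Y)<.6)
    m((R>150)&(G<80)&(B<80)&near&(Z<.15),"red")
    m((B>120)&(R<80)&near&(Z<.06),"blue")
    m((R>130)&(G>120)&(abs(Z-.07)<.006)&near,"tubrim")
    m((R>130)&(G>120)&(abs(Z-.182)<.007)&near,"ledge")
    m((Z>.285)&(Z<.32)&near&(X>.5),"upr")
    m((Z>.01)&near&(X<.6)&(Z<.2),"obj") if n=="top" else 0
c=load("top0.npz")["frame"][80:260,250:420,::-1]
d=load("scene0.npz")["frame"][220:340,290:450,::-1]
cv2.imwrite("pics/crop.png",np.vstack([cv2.resize(c,(510,540))[130:490],cv2.resize(d,(510,240))[:, :]]))
E
```

```text
top red [437  98  24  27 325] mean [ 841.  -355.5   58.6] zr [31. 83.] (array([ 841.5, -355.7]), array([38.3, 47.2]), 39.34)
top red [335 214  17  14 163] mean [529.2 -46.   68.4] zr [39. 88.] (array([531.6, -45. ]), array([42.7, 38.4]), 9.09)
top red [421 319  12  18 119] mean [ 242.6 -253.3   57.9] zr [28. 83.] (array([ 241.8, -253. ]), array([47.9, 25.7]), 43.49)
top blue [286 108  72  12 366] mean [863.   20.   12.5] zr [ 5. 31.] (array([862.5,   1.9]), array([ 25.1, 208.4]), 0.8)
top blue [337 175  10   9  75] mean [657.2 -48.9  29. ] zr [25. 33.] (array([657.4, -48.2]), array([25.5, 24.9]), 87.76)
top blue [320 178  10   8  58] mean [ 6.507e+02 -6.000e-01  2.910e+01] zr [25. 33.] (array([6.502e+02, 4.000e-01]), array([23.6, 23. ]), 27.11)
top blue [461 217  11  10  89] mean [ 527.7 -391.1   25.4] zr [19. 31.] (array([ 527.2, -391.3]), array([28.8, 25.7]), 85.62)
top tubrim [ 116   93   85   54 1227] mean [822.4 449.4  73.6] zr [68. 76.] (array([830.1, 460.9]), array([122.7, 221.9]), 8.89)
top tubrim [134 102  10   4  17] mean [879.  514.4  74.9] zr [73. 76.] (array([878.8, 514.
[... 5530 characters left out ...]
(array([ 658.5, -148.7]), array([ 51.2, 205.6]), 84.99)
scene ledge [425 302   8   4  18] mean [ 782.  -155.8  186.4] zr [184. 188.] (array([ 782.4, -156.4]), array([10.5,  3. ]), 7.42)
scene ledge [  0 418   5   8  21] mean [ 369.1 -572.9  178.4] zr [176. 182.] (array([ 373.3, -575.2]), array([ 4.7, 15.9]), 61.33)
scene ledge [ 32 445  28  24 181] mean [ 457.3 -573.7  183.9] zr [177. 188.] (array([ 459.8, -573.7]), array([ 6.6, 54.7]), 89.58)
scene upr [462 150  11  12 100] mean [753.1  98.1 294.9] zr [287. 300.] (array([752.9, 100.5]), array([18.3, 15.1]), 84.36)
scene upr [438 232  13  16 162] mean [ 779.3 -129.6  295.4] zr [287. 300.] (array([ 779.1, -127.2]), array([15.9, 16.4]), 50.73)
```

View pics/crop.png

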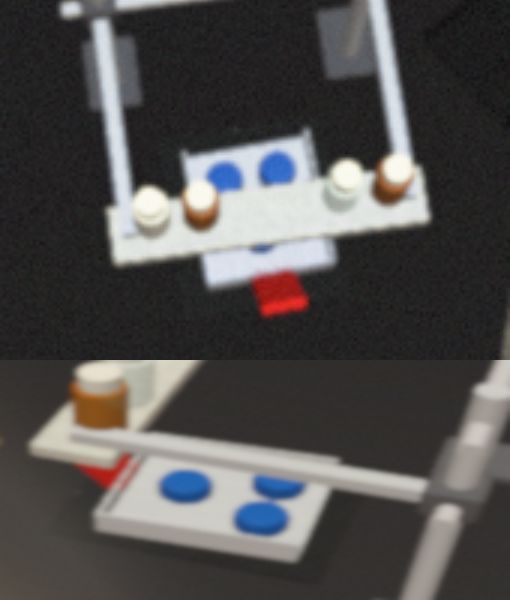

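The crop confirms the silver tray with three blue caps, open edge away from the robot, red tab in front of the ledge. Next I fit the tray pose from both views.

```bash
python3 - <<'E'
from h import *
from scipy.optimize import minimize
P=[];RT={}
for n in("top","scene"):
    c=load(n+"0.npz");W=world(c);f=c["frame"].astype(int);R,G,B=f[...,0],f[...,1],f[...,2]
    reg=(W[...,0]>.48)&(W[...,0]<.75)&(abs(W[...,1]+.03)<.13)
    w=reg&(R>110)&(G>110)&(W[...,2]>.0)&(W[...,2]<.036)
    p=W[w]*1000;P.append(p);print(n,len(p),rect(p/1000),np.percentile(p[:,2],[2,50,98]))
    wall=p[p[:,2]>22];print(" wall",len(wall),rect(wall/1000))
    r=W[reg&(R>130)&(G<90)&(B<90)&(W[...,2]<.12)]*1000
    RT[n]=r
    cc=r.mean(0);u,s,v=np.linalg.svd(r-cc);print(" red",cc,s,v[2])
P=np.vstack(P);print(rect(P/1000))
pos=np.array([617,-27.5]);
E
```

```text
top 930 (array([645.4, -26.4]), array([260.9, 197.7]), 87.5) [ 1.62298092  9.74244561 33.58222986]
 wall 180 (array([663.6, -13.2]), array([244. , 143.6]), 22.16)
 red [529.66665716 -45.70160714  65.24944196] [325.16872065 151.85244782 121.81140286] [-0.9105269   0.03415183 -0.4120369 ]
scene 2258 (array([646.3,  -5.7]), array([212. , 172.1]), 10.2) [ 2.27477475  8.09805517 30.23345534]
 wall 486 (array([619.2, -33.4]), array([130.8, 125.6]), 9.5)
 red [549.7273834  -56.63884402  38.37371297] [135.50229737  61.26167884  34.52443226] [0.77441185 0.16332341 0.61123788]
(array([636.3, -26. ]), array([260.9, 215.9]), 87.5)
```

```bash
cat > plan.py <<'E'
import numpy as np
from scipy.spatial.transform import Rotation as Ro
from station import get_obs
def rt(rpy): return Ro.from_euler("xyz",rpy)
def rows(p,rpy,o=None,show=True):
    """final row (shift, turn fractions) from the present pose to p [mm], rpy"""
    o=o or get_obs(); R0=rt(o["eef_rot"])
    s=R0.inv().apply(np.array(p)/1000-o["ee_pos"])/.25
    t=(R0.inv()*rt(rpy)).as_rotvec()/(2*np.pi)
    v=np.r_[s,t]
    if show: print(np.round(v,4),"mm",np.linalg.norm(s)*250,"deg",np.linalg.norm(t)*360)
    return v
E
python3 - <<'E'
from plan import *
rows([465.7,-57.8,151.7],[np.pi,-.611,.164])
rows([330,-290,220],[np.pi,-.3,.25])
E
```

```text
[ 1.6406 -1.287   0.2905 -0.0108  0.0968  0.0338] mm 526.3255155670422 deg 37.137877303283005
[ 0.7896 -0.6292  0.0166 -0.0034  0.0477  0.0211] mm 252.4410199064034 deg 18.807559165523973
```

Request:
play_rows:
  motion:
    - [[0.1, -0.08, 0, 0, 0.006, 0.003, 1], [0.25, -0.2, 0, 0, 0.016, 0.007, 1], [0.4, -0.32, 0.01, -0.001, 0.026, 0.011, 1], [0.55, -0.44, 0.01, -0.002, 0.036, 0.016, 1], [0.7, -0.56, 0.015, -0.003, 0.045, 0.02, 1], [0.79, -0.63, 0.017, -0.0034, 0.048, 0.021, 1]]
  grip_force: 60

```text
time_s: 0.7
ee_pos: [0.3305, -0.2875, 0.2199]
eef_rot: [3.141, -0.304, 0.25]
force: [-0.2, -0.2, -0.2]
grip_width: 0.094
grip_force: 0.0
```

```bash
python3 - <<'E'
from plan import *
print(get_obs()["ee_pos"],get_obs()["eef_rot"],get_obs()["qpos"])
rows([465.7,-57.8,151.7],[np.pi,-.611,.164])
E
```

```text
[ 0.33054204 -0.28750506  0.21990091] [ 3.14141849 -0.30420694  0.25016106] [-0.9630685  -0.02604556  1.93067767  0.31293058  1.14633781  0.24082734]
[ 0.6351 -0.7565  0.4852 -0.0061  0.0488  0.0124] mm 275.1062582468443 deg 18.25157018130321
```

Request:
play_rows:
  motion:
    - [[0.07, -0.08, 0.05, 0, 0.006, 0.001, 1], [0.19, -0.22, 0.14, -0.002, 0.016, 0.004, 1], [0.31, -0.37, 0.24, -0.003, 0.026, 0.006, 1], [0.43, -0.52, 0.33, -0.004, 0.036, 0.009, 1], [0.55, -0.66, 0.42, -0.005, 0.045, 0.011, 1], [0.62, -0.74, 0.475, -0.006, 0.0485, 0.0124, 1], [0.635, -0.756, 0.485, -0.006, 0.0488, 0.0124, 1]]

```text
time_s: 1.4
ee_pos: [0.465, -0.0571, 0.1499]
eef_rot: [-3.141, -0.608, 0.168]
force: [-0.2, -1.0, -0.2]
grip_width: 0.0939
grip_force: 0.0
```

```bash
python3 - <<'E'
from plan import *; from h import *
from station import camera
o=get_obs();print(o["ee_pos"],o["eef_rot"],o["qpos"])
c=camera("wrist");np.savez("w1.npz",**c)
T=np.eye(4);T[:3,:3]=rt(o["eef_rot"]).as_matrix();T[:3,3]=o["ee_pos"];T=T@c["T_tool_cam"]
W=world(c,T);f=c["frame"].astype(int);R,G,B=f[...,0],f[...,1],f[...,2]
m=(R>110)&(G<70)&(B<70)&(W[...,2]<.12)&(c["z_map"]>0)
p=W[m]*1000;print(len(p),p.mean(0),p.min(0),p.max(0),rect(p/1000))
cv2.imwrite("pics/w1.png",c["frame"][:,:,::-1]);print(c["T_tool_cam"])
# tray frame coords
a=.164;x0=np.array([619,-33]);q=p[:,:2]-x0;lx=q@[np.cos(a),np.sin(a)];ly=q@[-np.sin(a),np.cos(a)]
print("tab local x",np.percentile(lx,[1,99]),"y",np.percentile(ly,[1,50,99]))
E
```

```text
[ 0.4650288  -0.05710996  0.14994589] [-3.14072664 -0.6076642   0.16750313] [-0.35619934 -0.0304993   2.20776767  0.62954833  0.50775937  0.56112241]
3548 [ 719.76599959 -233.12503423   51.032635  ] [  507.67027845 -1230.39403254  -742.69035423] [2198.11999548  -17.22035565   88.97601381] (array([1369.8, -599.7]), array([ 199.3, 2065. ]), 58.02)
[[-1.39053665e-04  9.74171237e-01  2.25810498e-01  6.62852301e-02]
 [ 9.99999565e-01 -7.29140762e-05  9.30357101e-04  1.03807815e-04]
 [ 9.22791892e-04  2.25810529e-01 -9.74170803e-01 -1.60865390e-01]
 [ 0.00000000e+00  0.00000000e+00  0.00000000e+00  1.00000000e+00]]
tab local x [-109.6560132  186.5832336] y [-363.11602071 -336.52719899   19.39117202]
```

View pics/w1.png

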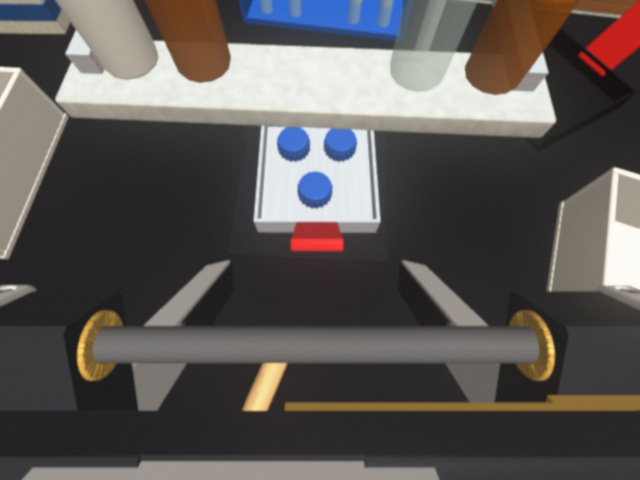

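The wrist view shows the tray at (317,180), its tab at (317,238), central between the open fingers, with the mat visible around it.

```bash
cat > tr.py <<'E'
from plan import *; from h import *
from scipy.optimize import least_squares
def wr(c,o):
    T=np.eye(4);T[:3,:3]=rt(o["eef_rot"]).as_matrix();T[:3,3]=o["ee_pos"];return T@c["T_tool_cam"]
def ray(T,K,uv,z):
    uv=np.array(uv,float);d=np.c_[(uv[:,0]-K[0,2])/K[0,0],-(uv[:,1]-K[1,2])/K[1,1],-np.ones(len(uv))]@T[:3,:3].T
    return (T[:3,3]+d*((np.array(z)-T[2,3])/d[:,2])[:,None])*1000
E
python3 - <<'E'
from tr import *
c=load("w1.npz");o=get_obs();T=wr(c,o);W=world(c,T);f=c["frame"].astype(int);R,G,B=f[...,0],f[...,1],f[...,2]
v,u=np.mgrid[:480,:640]
m=(R>110)&(G<70)&(B<70)&(u>280)&(u<360)&(v>200)&(v<260)
p=W[m]*1000;print(len(p),p.mean(0),p[:,2].min(),p[:,2].max())
for a in(.15,.164):
  x0=np.array([619,-33]);q=p[:,:2]-x0;lx=q@[np.cos(a),np.sin(a)];ly=q@[-np.sin(a),np.cos(a)]
  print(a,"x",np.percentile(lx,[1,99]),"y",np.percentile(ly,[1,50,99]))
g=(u>245)&(u<390)&(v>120)&(v<238)&(R>130)&(G>130)&(W[...,2]>.02)&(W[...,2]<.036)&(W[...,0]<.75)
p=W[g]*1000;print("wall",len(p),rect(p/1000),np.median(p[:,2]))
# floor
g=(u>265)&(u<375)&(v>130)&(v<222)&(R>130)&(G>130)&(W[...,2]>0)&(W[...,2]<.015);p=W[g]*1000;print("floor z",np.median(p[:,2]),rect(p/1000))
# ledge check: front bottom edge pixels
g=(v>70)&(v<130)&(u>100)&(u<530)&(R>150)&(abs(W[...,2]-.184)<.01);p=W[g]*1000;print("ledge",rect(p/1000),np.median(p[:,2]))
# mat: (dark) corner pixels by hand
e=f.sum(2);print(e[200,220:262:2],e[255,215:330:6])
E
```

```text
1410 [523.84378645 -48.73160429  74.56038499] 3.7543835794920932 320.40150504760265
0.15 x [-109.99011137  -69.45892833] y [-21.55224817  -1.24795985  18.40944237]
0.164 x [-109.94590386  -69.49077661] y [-20.08889558   0.28318805  19.88263765]
wall 1737 (array([614.4, -33.9]), array([121.9, 120.3]), 9.3) 31.237056569294374
floor z 9.94738263152406 (array([625.5, -35.4]), array([112.3, 123.1]), 8.21)
ledge (array([564., -39.]), array([ 33.5, 230.2]), 6.83) 185.59329068682038
[125 133 132 132 131 138 145 139 147 160 158 160 160 165 166 169 169 286
 638 588 391] [122 117 120 119 127 132 134 139 142 146 146 154 155 156 162 164 158 155
 163 163]
```

```bash
python3 - <<'E'
from plan import *
o=get_obs();print(o["ee_pos"],o["eef_rot"])
rows([527.5,-48.1,61.6],[np.pi,-.611,.163])
# relative to what was commanded
o["ee_pos"]=np.array([.4657,-.0578,.1517]);o["eef_rot"]=[np.pi,-.611,.164];rows([527.5,-48.1,61.6],[np.pi,-.611,.163],o)
E
```

```text
[ 0.46512136 -0.05813158  0.15048553] [-3.14145708 -0.60759866  0.16794721]
[ 0.0045  0.0022  0.4362 -0.0005  0.0005  0.0006] mm 109.05212013482453 deg 0.3477152527175969
[-1.800e-03  2.100e-03  4.387e-01 -1.000e-04  0.000e+00  1.000e-04] mm 109.68746509970954 deg 0.05729577951308203
```

Request:
play_rows:
  motion:
    - [[0, 0.002, 0.08, 0, 0, 0, 1], [0, 0.002, 0.18, 0, 0, 0, 1], [0, 0.002, 0.28, 0, 0, 0, 1], [0, 0.002, 0.36, 0, 0, 0, 1], [0, 0.002, 0.41, 0, 0, 0, 1], [0, 0.002, 0.437, 0, 0, 0, 1], [0, 0.002, 0.437, 0, 0, 0, 1]]

```text
time_s: 2.15
ee_pos: [0.5267, -0.0515, 0.0615]
eef_rot: [3.141, -0.608, 0.164]
force: [-0.3, 1.0, -0.7]
grip_width: 0.094
grip_force: 0.0
```

```bash
python3 - <<'E'
from tr import *
from station import camera
o=get_obs();print(o["ee_pos"],o["eef_rot"],o["force"])
c=camera("wrist");cv2.imwrite("pics/w2.png",c["frame"][:,:,::-1])
E
```

```text
[ 0.52673591 -0.05146061  0.06154807] [ 3.14108417 -0.60847614  0.16417047] [-0.32156227  0.97147768 -0.71663435]
```

View pics/w2.png

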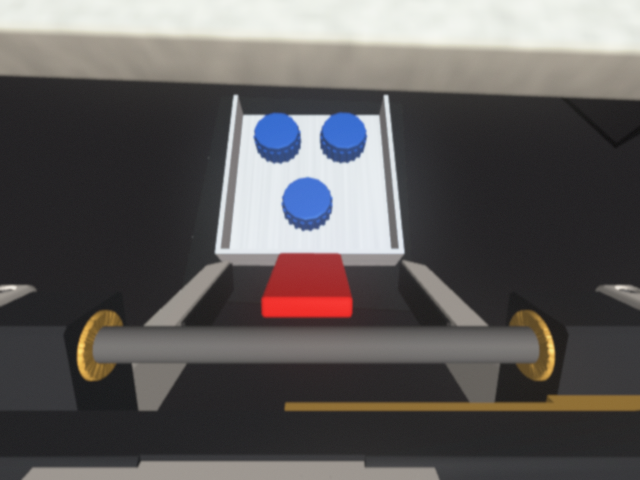

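The wrist view shows the tab at (308,290), about 5 mm to the left of the jaw centre, so I correct that and close.

Request:
play_rows:
  motion:
    - [[0, -0.017, 0, 0, 0, 0, 1], [0, -0.017, 0, 0, 0, 0, 1], [0, -0.017, 0, 0, 0, 0, 1], [0, -0.017, 0, 0, 0, 0, 0.5]]
  grip_force: 10

```text
time_s: 2.6
ee_pos: [0.5261, -0.0466, 0.0622]
eef_rot: [3.14, -0.61, 0.165]
force: [-0.2, 0.5, 0.2]
grip_width: 0.0892
grip_force: 0.0
```

```bash
python3 - <<'E'
from tr import *
from station import camera
o=get_obs();print(o["ee_pos"],o["eef_rot"],o["force"],o["grip_width"])
c=camera("wrist");f=c["frame"].astype(int);R,G,B=f[...,0],f[...,1],f[...,2]
v,u=np.mgrid[:480,:640];m=(R>100)&(G<70)&(B<70)&(v>240)&(v<320)&(u>230)&(u<400)
print(u[m].min(),u[m].max(),u[m].mean(),c["camera_matrix"])
E
```

```text
[ 0.52610544 -0.04657287  0.06216509] [ 3.1402842  -0.60952281  0.16531232] [-0.24172704  0.50925544  0.15764361] 0.08923334892359222
272 363 317.439859182476 [[333.23222425   0.         315.51029936]
 [  0.         333.23222425 235.98119391]
 [  0.           0.           1.        ]]
```

Request:
play_rows:
  motion:
    - [[0, 0, 0, 0, 0, 0, 0], [0, 0, 0, 0, 0, 0, -0.2], [0, 0, 0, 0, 0, 0, -0.4], [0, 0, 0, 0, 0, 0, -1], [0, 0, 0, 0, 0, 0, -1], [0, 0, 0, 0, 0, 0, -1], [0, 0, 0, 0, 0, 0, -1]]
  grip_force: 15

```text
time_s: 3.35
ee_pos: [0.5261, -0.0466, 0.0618]
eef_rot: [3.14, -0.609, 0.165]
force: [-0.3, -0.1, -0.6]
grip_width: 0.04
grip_force: 15.0
```

Request:
play_rows:
  motion:
    - [[0, 0, 0, 0, 0, 0, -1], [0, 0, 0, 0, 0, 0, -1], [0, 0, 0, 0, 0, 0, -1], [0, 0, 0, 0, 0, 0, -1]]
  grip_force: 60

```text
time_s: 3.75
ee_pos: [0.5261, -0.0466, 0.0618]
eef_rot: [3.14, -0.609, 0.165]
force: [0.4, -0.7, -0.0]
grip_width: 0.0393
grip_force: 60.0
```

Request:
play_rows:
  motion:
    - [[0.011, 0, -0.016, 0, 0, 0, -1], [0.03, 0, -0.043, 0, 0, 0, -1], [0.055, 0, -0.079, 0, 0, 0, -1], [0.08, 0, -0.114, 0, 0, 0, -1], [0.092, 0, -0.131, 0, 0, 0, -1], [0.092, 0, -0.131, 0, 0, 0, -1], [0.092, 0, -0.131, 0, 0, 0, -1]]

```text
time_s: 4.45
ee_pos: [0.5259, -0.0464, 0.1014]
eef_rot: [3.141, -0.609, 0.165]
force: [0.4, 0.4, -2.7]
grip_width: 0.0396
grip_force: 60.0
```

```bash
python3 - <<'E'
from tr import *
from station import camera
o=get_obs();print(o["ee_pos"],o["eef_rot"],o["qpos"],o["force"],o["moment"])
c=camera("wrist");cv2.imwrite("pics/w3.png",c["frame"][:,:,::-1])
T=wr(c,o);W=world(c,T);f=c["frame"].astype(int);R,G,B=f[...,0],f[...,1],f[...,2]
a=.165;x=(W[...,0]-.618)*np.cos(a)+(W[...,1]+.032)*np.sin(a);y=-(W[...,0]-.618)*np.sin(a)+(W[...,1]+.032)*np.cos(a)
m=(abs(x)<.06)&(abs(y)<.053)&(R>130)&(G>130)&(W[...,2]<.09)
A=np.c_[x[m],y[m],np.ones(m.sum())];print(m.sum(),np.linalg.lstsq(A,W[...,2][m],rcond=None)[0])
m=(B>100)&(R<80)&(abs(x)<.08)&(abs(y)<.06);k=cv2.connectedComponentsWithStats(m.astype(np.uint8))
print(k[0],k[2][1:],[np.round([x[k[1]==i].mean(),y[k[1]==i].mean()],3) for i in range(1,k[0])])
print((W[(R>100)&(G<70)&(B<70)&(abs(y)<.03)][:,0:3]*1000).mean(0))
E
```

```text
[ 0.52594688 -0.04640958  0.10137871] [ 3.14099001 -0.60850682  0.16496498] [-0.27390408  0.19676098  2.10556317  0.74129012  0.36710654  0.49613847] [ 0.42119325  0.36818875 -2.74297857] [-0.07895373  0.57662772  0.03593872]
8367 [-0.05846062  0.00639664  0.04811433]
2 [[ 289  179   48   51 1865]] [array([-0.025,  0.003])]
[525.43085739 -46.52249694 112.92231501]
```

```bash
cat >> plan.py <<'E'
def lip(l,psi,th):
    "TCP pose (mm) for tray lip l, tray yaw psi, nose-down th"
    g=Ro.from_euler("zy",[psi,th]).apply([-157.8,0,53.6]); return np.array(l)+g,[np.pi,-.61+th,psi]
E
python3 - <<'E'
from plan import *
o=get_obs()
A=([430,-100,150],[np.pi,-.64,.1])
rows(*A)
o["ee_pos"]=np.array(A[0])/1000;o["eef_rot"]=A[1]
B=lip([528,-361,110],-.21,.2);print(B);rows(*B,o)
E
```

```text
[-0.228   0.1487 -0.3963 -0.006   0.0051  0.0084] mm 120.19663510789293 deg 4.120491357644178
(array([ 387.39178818, -328.1050278 ,  193.1928577 ]), [3.141592653589793, -0.41, -0.21])
[-0.1059  0.8908 -0.2943 -0.0248 -0.0363  0.0428] mm 236.03598535099135 deg 22.08492609671774
```

View pics/w3.png

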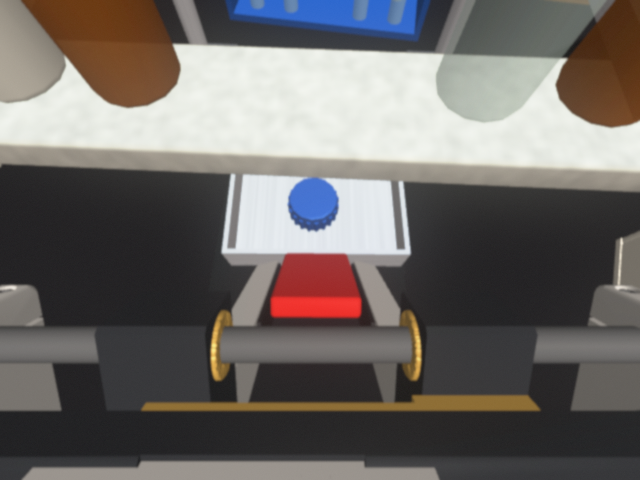

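The wrist view shows the tab held at (316,285) and one cap at (314,203). The ledge hides the other two.

Request:
play_rows:
  motion:
    - [[-0.01, 0.007, -0.018, 0, 0, 0, -1], [-0.032, 0.021, -0.056, -0.001, 0.001, 0.001, -1], [-0.065, 0.043, -0.114, -0.002, 0.0015, 0.0025, -1], [-0.105, 0.068, -0.182, -0.003, 0.0023, 0.004, -1], [-0.145, 0.094, -0.25, -0.004, 0.003, 0.005, -1], [-0.18, 0.118, -0.315, -0.005, 0.004, 0.007, -1], [-0.205, 0.134, -0.358, -0.0055, 0.0045, 0.0075, -1], [-0.222, 0.145, -0.386, -0.006, 0.005, 0.0083, -1], [-0.228, 0.149, -0.396, -0.006, 0.005, 0.0084, -1], [-0.228, 0.149, -0.396, -0.006, 0.005, 0.0084, -1]]

```text
time_s: 5.5
ee_pos: [0.4302, -0.1004, 0.1506]
eef_rot: [3.141, -0.641, 0.099]
force: [0.0, 0.1, -1.7]
grip_width: 0.0399
grip_force: 60.0
```

```bash
python3 - <<'E'
from tr import *
from station import camera
o=get_obs();print(o["ee_pos"],o["eef_rot"],o["qpos"],o["force"])
c=camera("wrist");np.savez("w4.npz",**c)
T=wr(c,o);f=c["frame"].astype(int);R,G,B=f[...,0],f[...,1],f[...,2]
W=world(c,T);m=(B>100)&(R<80)&(abs(W[...,2]-.12)<.05);k=cv2.connectedComponentsWithStats(m.astype(np.uint8));print(k[2][1:])
v,u=np.mgrid[:480,:640];m=(R>130)&(G>130)&(u>245)&(u<385)&(v<235)&(abs(W[...,2]-.1)<.03)
a=.1;x=W[...,0]*np.cos(a)+W[...,1]*np.sin(a)
A=np.c_[x[m],np.ones(m.sum())];print(m.sum(),np.linalg.lstsq(A,W[...,2][m],rcond=None)[0])
print([np.round(W[v0,315],3) for v0 in(150,170,240)])
B=lip([528,-361,110],-.21,.2);rows(*B)
E
```

```text
[ 0.43016706 -0.10038599  0.15061131] [ 3.14066468 -0.64087691  0.09947575] [-0.51048702 -0.09787046  2.28208933  0.74168431  0.53040201  0.3915291 ] [ 0.04911113  0.11757482 -1.71328364]
[[ 261  113   45   50 1737]
 [ 327  113   45   50 1743]
 [ 289  179   48   51 1890]]
10862 [0.01642174 0.09293403]
[array([ 0.557, -0.087,  0.102]), array([ 0.538, -0.089,  0.102]), array([ 0.48 , -0.095,  0.099])]
[-0.1077  0.8902 -0.2929 -0.0247 -0.0364  0.0427] mm 235.8243117406454 deg 22.078654222201433
```

All three caps are still on the tray. Next: swing over the tub.

Request:
play_rows:
  motion:
    - [[-0.003, 0.03, -0.01, -0.001, -0.001, 0.0015, -1], [-0.012, 0.1, -0.033, -0.003, -0.004, 0.005, -1], [-0.024, 0.2, -0.066, -0.0055, -0.008, 0.0096, -1], [-0.039, 0.32, -0.105, -0.009, -0.013, 0.0154, -1], [-0.053, 0.44, -0.145, -0.012, -0.018, 0.021, -1], [-0.068, 0.56, -0.184, -0.0155, -0.023, 0.027, -1], [-0.083, 0.68, -0.224, -0.019, -0.028, 0.033, -1], [-0.095, 0.79, -0.26, -0.022, -0.032, 0.038, -1], [-0.104, 0.86, -0.283, -0.024, -0.035, 0.041, -1], [-0.108, 0.89, -0.293, -0.0247, -0.0364, 0.0427, -1]]

```text
time_s: 6.55
ee_pos: [0.3871, -0.3296, 0.1932]
eef_rot: [3.141, -0.409, -0.212]
force: [-0.0, 1.2, -2.5]
grip_width: 0.0395
grip_force: 60.0
```

```bash
python3 - <<'E'
from tr import *
from station import camera
o=get_obs();print(o["ee_pos"],o["eef_rot"],o["qpos"],o["force"])
c=camera("wrist");np.savez("w5.npz",**c);s=camera("scene");cv2.imwrite("pics/s5.png",s["frame"][:,:,::-1])
T=wr(c,o);f=c["frame"].astype(int);R,G,B=f[...,0],f[...,1],f[...,2]
W=world(c,T);m=(B>100)&(R<80)&(abs(W[...,2]-.12)<.05);k=cv2.connectedComponentsWithStats(m.astype(np.uint8));print(k[2][1:])
v,u=np.mgrid[:480,:640];m=(R>130)&(G>130)&(u>255)&(u<375)&(v<235)&(v>115)
p=W[m]*1000;print(rect(p/1000),[np.round(W[v0,315]*1000) for v0 in(110,115,120,150,240)])
C=lip([507,-356.5,100],-.21,.5);rows(*C)
o["ee_pos"]=C[0]/1000;o["eef_rot"]=C[1];D=lip([494,-353.6,92],-.21,.95);print(D);rows(*D,o)
E
```

```text
[ 0.38714955 -0.32958639  0.19317857] [ 3.1410643  -0.40901594 -0.2115244 ] [-0.90401476  0.06998722  1.92205093  0.34205669  0.85686126  0.69125335] [-0.01237854  1.23962286 -2.50938648]
[[  545    23    95   265 11342]
 [  262   116    44    46  1589]
 [  327   116    44    46  1538]
 [  290   179    47    50  1818]]
(array([ 457.4, -344.1]), array([ 99.1, 150.3]), 77.97) [array([ 597., -374.,    7.]), array([ 531., -360.,  110.]), array([ 526., -359.,  112.]), array([ 497., -352.,  117.]), array([ 423., -337.,  132.])]
[ 0.0768 -0.0275 -0.0893 -0.     -0.0477 -0.0001] mm 30.22023350776092 deg 17.16208276195341
(array([ 447.8260129, -320.7050278,  248.7152951]), [3.141592653589793, 0.33999999999999997, -0.21])
[ 0.2064 -0.0535 -0.0886  0.     -0.0716 -0.    ] mm 57.724548330100504 deg 25.78310078088704
```

View pics/s5.png

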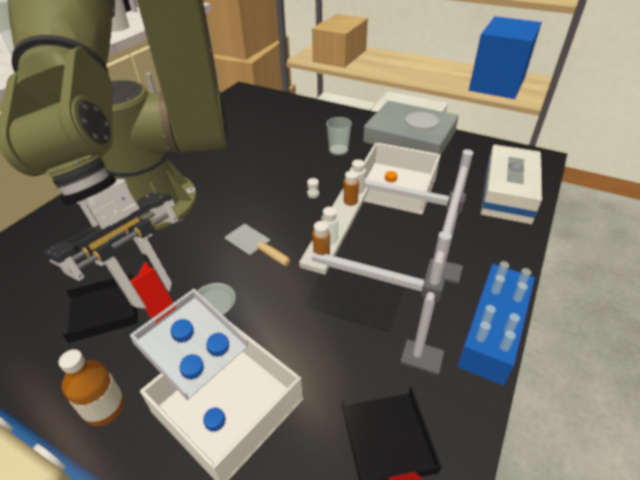

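The scene view shows the level-ish tray at (190,340) over the near half of the tub with all three caps on it. Now tip.

Request:
play_rows:
  motion:
    - [[0.01, -0.004, -0.012, 0, -0.006, 0, -1], [0.025, -0.009, -0.03, 0, -0.016, 0, -1], [0.042, -0.015, -0.05, 0, -0.026, 0, -1], [0.06, -0.021, -0.07, 0, -0.037, 0, -1], [0.072, -0.026, -0.084, 0, -0.045, 0, -1], [0.077, -0.0275, -0.089, 0, -0.0477, 0, -1], [0.077, -0.0275, -0.089, 0, -0.0477, 0, -1], [0.077, -0.0275, -0.089, 0, -0.0477, 0, -1]]

```text
time_s: 7.45
ee_pos: [0.3972, -0.3227, 0.2208]
eef_rot: [-3.141, -0.111, -0.209]
force: [-1.0, -0.9, -1.8]
grip_width: 0.04
grip_force: 60.0
```

```bash
python3 - <<'E'
from tr import *
o=get_obs();print(o["ee_pos"],o["eef_rot"],o["qpos"],o["force"])
for th,l in((.7,[500,-355,96]),(.95,[494,-353.6,92])):rows(*lip(l,-.21,th))
E
```

```text
[ 0.39718014 -0.32270226  0.22075714] [-3.14124325 -0.11093568 -0.2092254 ] [-0.78372552  0.16421295  1.70064373  0.06531129  1.18443161  0.97445313] [-0.96405102 -0.93572773 -1.75520703]
[ 0.0815 -0.0184 -0.0539 -0.0001 -0.032   0.0001] mm 24.870158746224742 deg 11.512869618790265
[ 2.077e-01 -4.990e-02 -8.940e-02 -0.000e+00 -7.180e-02  1.000e-04] mm 57.88481730374134 deg 25.836752216250044
```

Request:
play_rows:
  motion:
    - [[0.02, -0.005, -0.014, 0, -0.008, 0, -1], [0.05, -0.012, -0.034, 0, -0.02, 0, -1], [0.082, -0.018, -0.054, 0, -0.032, 0, -1], [0.115, -0.027, -0.066, 0, -0.043, 0, -1], [0.148, -0.035, -0.076, 0, -0.054, 0, -1], [0.18, -0.043, -0.084, 0, -0.064, 0, -1], [0.2, -0.048, -0.088, 0, -0.07, 0, -1], [0.207, -0.05, -0.089, 0, -0.0718, 0, -1], [0.207, -0.05, -0.089, 0, -0.0718, 0, -1], [0.207, -0.05, -0.089, 0, -0.0718, 0, -1]]

```text
time_s: 8.45
ee_pos: [0.4475, -0.3212, 0.249]
eef_rot: [3.142, 0.34, -0.21]
force: [-0.3, 0.8, -1.5]
grip_width: 0.0396
grip_force: 60.0
```

```bash
python3 - <<'E'
from tr import *
from station import camera
o=get_obs();print(o["ee_pos"],o["eef_rot"],o["force"])
s=camera("scene");f=s["frame"].astype(int)
W=world(s);m=(f[...,2]>110)&(f[...,0]<80)&(W[...,0]<.65)&(W[...,0]>.35)&(W[...,2]<.2)&(W[...,1]<-.25)&(W[...,1]>-.47);k=cv2.connectedComponentsWithStats(m.astype(np.uint8))
for i in range(1,k[0]):
  if k[2][i,4]>10: print(k[2][i],np.round(W[k[1]==i].mean(0)*1000))
cv2.imwrite("pics/s6.png",cv2.resize(s["frame"][240:480,40:340,::-1],(600,480)))
E
```

```text
[ 0.44745502 -0.32115931  0.24903691] [ 3.14156861  0.33957976 -0.20995609] [-0.29490143  0.80723669 -1.53251433]
[246 361  18  19 231] [ 545. -301.   32.]
[215 374  18  19 283] [ 508. -342.   23.]
[205 409  20  22 339] [ 533. -400.   23.]
[228 429  11  16 122] [ 580. -411.   38.]
```

View pics/s6.png

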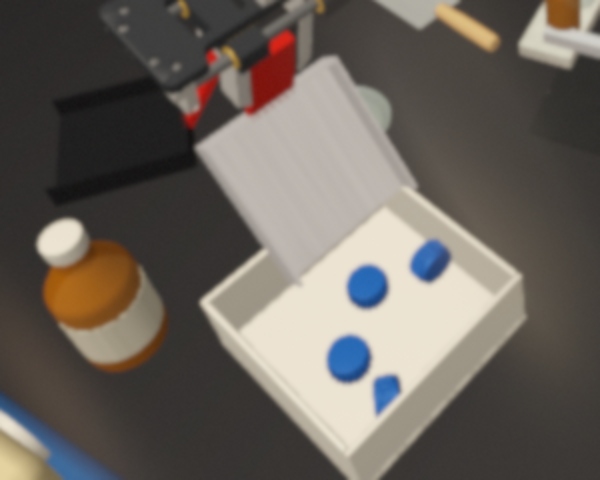

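The crop shows four blue caps in the tub (two standing against walls) and an empty tray. Going back the same way.

```bash
python3 - <<'E'
from plan import *
o=get_obs()
B=lip([520,-359,125],-.21,.15);print(B);print(rows(*B)) 
o["ee_pos"]=B[0]/1000;o["eef_rot"]=B[1]
print(rows([425,-100,155],[np.pi,-.62,.1],o))
E
```

```text
(array([ 375.40960191, -326.1050278 ,  201.06140667]), [3.141592653589793, -0.45999999999999996, -0.21])
[-0.1976  0.0794  0.2742  0.      0.1273 -0.    ] mm 86.78872079704438 deg 45.811748635902326
[-1.97550681e-01  7.93501883e-02  2.74214859e-01  3.03004008e-05
  1.27254854e-01 -4.49378236e-06]
[-0.0769 -0.9259  0.1675  0.0254  0.0253 -0.0424] mm 236.01767807838797 deg 19.971057740994837
[-0.07689548 -0.92590127  0.16752146  0.02539336  0.02526036 -0.04236254]
```

Request:
play_rows:
  motion:
    - [[-0.02, 0.008, 0.02, 0, 0.01, 0, -1], [-0.05, 0.02, 0.06, 0, 0.03, 0, -1], [-0.08, 0.032, 0.11, 0, 0.051, 0, -1], [-0.11, 0.044, 0.153, 0, 0.071, 0, -1], [-0.14, 0.056, 0.195, 0, 0.09, 0, -1], [-0.17, 0.068, 0.236, 0, 0.11, 0, -1], [-0.19, 0.076, 0.264, 0, 0.122, 0, -1], [-0.198, 0.079, 0.274, 0, 0.127, 0, -1], [-0.198, 0.079, 0.274, 0, 0.127, 0, -1]]

```text
time_s: 9.4
ee_pos: [0.3745, -0.3259, 0.2011]
eef_rot: [3.141, -0.458, -0.211]
force: [-0.1, -0.1, -2.1]
grip_width: 0.0398
grip_force: 60.0
```

Request:
play_rows:
  motion:
    - [[-0.003, -0.04, 0.007, 0.001, 0.001, -0.002, -1], [-0.01, -0.12, 0.022, 0.003, 0.003, -0.0055, -1], [-0.019, -0.23, 0.042, 0.006, 0.006, -0.0105, -1], [-0.03, -0.36, 0.065, 0.01, 0.01, -0.0165, -1], [-0.041, -0.49, 0.089, 0.0135, 0.0135, -0.0224, -1], [-0.052, -0.62, 0.112, 0.017, 0.017, -0.0284, -1], [-0.062, -0.75, 0.136, 0.0206, 0.0205, -0.0343, -1], [-0.071, -0.85, 0.154, 0.0233, 0.0232, -0.039, -1], [-0.0755, -0.91, 0.165, 0.025, 0.0248, -0.0416, -1], [-0.077, -0.926, 0.1675, 0.0254, 0.0253, -0.0424, -1]]

```text
time_s: 10.4
ee_pos: [0.4252, -0.0979, 0.1547]
eef_rot: [-3.141, -0.617, 0.104]
force: [0.2, 0.0, -1.6]
grip_width: 0.0398
grip_force: 60.0
```

```bash
cat > grip.py <<'E'
from tr import *
from station import camera
def tray(save):
    "tray in the tool frame's projection: plane of the floor, lip and rear wall, world mm"
    o=get_obs();c=camera("wrist");cv2.imwrite(save,c["frame"][:,:,::-1]);T=wr(c,o);W=world(c,T)*1000
    f=c["frame"].astype(int);a=o["eef_rot"][2];e=np.array([np.cos(a),np.sin(a)])
    x=(W[...,:2]-o["ee_pos"][:2]*1000)@e;y=(W[...,:2]-o["ee_pos"][:2]*1000)@[-e[1],e[0]]
    zf=o["ee_pos"][2]*1000-53.6
    m=(f[...,0]>120)&(f[...,1]>120)&(x>20)&(x<175)&(abs(y)<75)&(abs(W[...,2]-zf)<30)
    fl=m&(abs(y)<45)&(x>40)&(x<150)&(abs(W[...,2]-zf)<12)
    A=np.c_[x[fl],y[fl],np.ones(fl.sum())];k=np.linalg.lstsq(A,W[...,2][fl],rcond=None)[0]
    print("ee",o["ee_pos"],o["eef_rot"],"force",o["force"])
    print("slope",k,"floor-nominal at x=93",k[0]*93+k[2]-zf,rect(np.c_[x[m],y[m]]/1000))
    return o
E
python3 - <<'E'
from grip import *
tray("pics/w7.png")
E
```

```text
ee [ 0.42522008 -0.09791634  0.15474886] [-3.14074039 -0.61722564  0.10369498] force [ 0.17911765  0.01584824 -1.59385484]
slope [8.09773305e-03 3.46357831e-03 1.02268524e+02] floor-nominal at x=93 1.8727503848350153 (array([96.1, -0.1]), array([120.7, 132.9]), 89.62)
```

```bash
python3 - <<'E'
from plan import *
rows([523,-38,102],[np.pi,-.614,.112])
E
```

```text
[ 0.215  -0.1997  0.412   0.0007 -0.0005 -0.0012] mm 126.46339626169645 deg 0.5267202245515588
```

Request:
play_rows:
  motion:
    - [[0.01, -0.01, 0.02, 0, 0, 0, -1], [0.034, -0.032, 0.066, 0, 0, 0, -1], [0.07, -0.065, 0.134, 0, 0, 0, -1], [0.11, -0.1, 0.21, 0, 0, 0, -1], [0.15, -0.139, 0.287, 0, 0, -0.001, -1], [0.185, -0.172, 0.355, 0.0005, 0, -0.001, -1], [0.205, -0.19, 0.393, 0.0007, -0.0005, -0.0012, -1], [0.215, -0.2, 0.412, 0.0007, -0.0005, -0.0012, -1], [0.215, -0.2, 0.412, 0.0007, -0.0005, -0.0012, -1]]

```text
time_s: 11.35
ee_pos: [0.5231, -0.0397, 0.1019]
eef_rot: [3.141, -0.614, 0.109]
force: [-0.4, -0.0, -1.8]
grip_width: 0.0397
grip_force: 60.0
```

```bash
python3 - <<'E'
from grip import *
o=tray("pics/w8.png")
rows([523,-38,68],[np.pi,-.614,.112])
rows([523,-38,62],[np.pi,-.614,.112])
E
```

```text
ee [ 0.5231084  -0.03969376  0.1019122 ] [ 3.14134241 -0.61392052  0.10936049] force [-3.86353216e-01 -7.19986470e-04 -1.83214451e+00]
slope [3.61412751e-03 1.90022210e-03 4.94889599e+01] floor-nominal at x=93 1.5128785277322407 (array([68.1, -0.1]), array([120.4,  76.6]), 89.89)
[-0.0776 -0.0074  0.1125  0.0003 -0.     -0.0004] mm 34.21034931740717 deg 0.17081955935297222
[-0.0914 -0.0075  0.1321  0.0003 -0.     -0.0004] mm 40.202605421675905 deg 0.17081955935297222
```

View pics/w8.png

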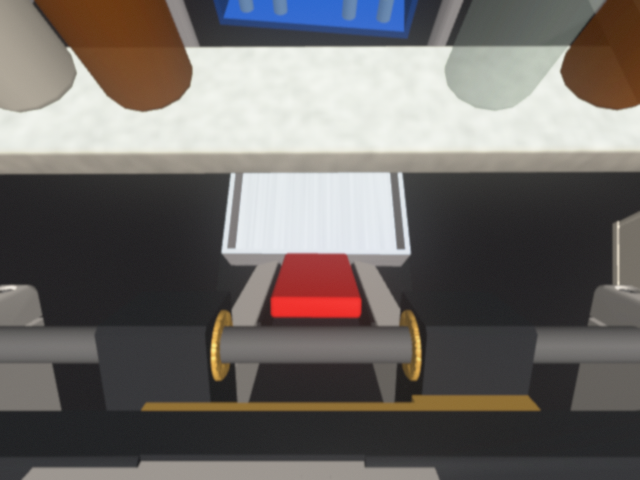

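The view shows the empty tray square to the ledge (ledge edge level at row 160, tray centred on column 316). Lower it.

Request:
play_rows:
  motion:
    - [[-0.015, -0.005, 0.02, 0, 0, 0, -1], [-0.04, -0.007, 0.058, 0, 0, 0, -1], [-0.065, -0.007, 0.094, 0, 0, 0, -1], [-0.08, -0.007, 0.116, 0, 0, 0, -1], [-0.0865, -0.007, 0.1255, 0, 0, 0, -1], [-0.0895, -0.007, 0.1295, 0, 0, 0, -1], [-0.091, -0.007, 0.1315, 0, 0, 0, -1], [-0.091, -0.007, 0.1315, 0, 0, 0, -1]]

```text
time_s: 12.2
ee_pos: [0.5232, -0.038, 0.0625]
eef_rot: [3.141, -0.615, 0.109]
force: [-0.2, 0.4, -1.6]
grip_width: 0.0396
grip_force: 60.0
```

```bash
python3 - <<'E'
from grip import *
o=tray("pics/w9.png");print(o["moment"])
E
```

```text
ee [ 0.52324382 -0.03798501  0.06248821] [ 3.14102521 -0.61488843  0.10941512] force [-0.22810226  0.44889439 -1.64944849]
slope [5.61350653e-03 2.28578296e-03 9.99842908e+00] floor-nominal at x=93 1.6322717882007485 (array([102. ,  -0.4]), array([138.1, 145.1]), 89.88)
[0.01664388 0.52875584 0.00470834]
```

Request:
play_rows:
  motion:
    - [[-0.0025, 0, 0.0035, 0, 0, 0, -1], [-0.0025, 0, 0.0035, 0, 0, 0, -1]]
  grip_force: 10

```text
time_s: 12.45
ee_pos: [0.5235, -0.0379, 0.0616]
eef_rot: [3.141, -0.615, 0.11]
force: [-2.1, 1.2, 3.6]
grip_width: 0.0398
grip_force: 10.0
```

Request:
play_rows:
  motion:
    - [[0, 0, 0, 0, 0, 0, -0.1], [0, 0, 0, 0, 0, 0, 0.1], [0, 0, 0, 0, 0, 0, 0.4], [0, 0, 0, 0, 0, 0, 1], [0, 0, 0, 0, 0, 0, 1], [0, 0, 0, 0, 0, 0, 1], [0, 0, 0, 0, 0, 0, 1], [0, 0, 0, 0, 0, 0, 1]]

```text
time_s: 13.25
ee_pos: [0.5231, -0.0379, 0.061]
eef_rot: [3.141, -0.614, 0.109]
force: [1.1, 0.4, -0.8]
grip_width: 0.0928
grip_force: 0.0
```

Request:
play_rows:
  motion:
    - [[0, 0, -0.04, 0, 0, 0, 1], [0, 0, -0.12, 0, 0, 0, 1], [0, 0, -0.24, 0, 0, 0, 1], [0, 0, -0.36, 0, 0, 0, 1], [0, 0, -0.42, 0, 0, 0, 1], [0, 0, -0.44, 0, 0, 0, 1]]

```text
time_s: 13.85
ee_pos: [0.46, -0.045, 0.1523]
eef_rot: [3.14, -0.617, 0.11]
force: [0.6, -0.3, 1.4]
grip_width: 0.0941
grip_force: 0.0
```

```bash
python3 - <<'E'
from tr import *
from station import camera
o=get_obs();c=camera("wrist");T=wr(c,o);W=world(c,T);f=c["frame"].astype(int);R,G,B=f[...,0],f[...,1],f[...,2]
print(o["ee_pos"],o["force"])
v,u=np.mgrid[:480,:640];w=(u>225)&(u<405)&(v>100)&(v<240)&(R>130)&(G>130)&(W[...,2]<.036)
for nm,m in(("wall",w&(W[...,2]>.02)),("floor",w&(W[...,2]<.015)&(W[...,2]>0))):
    p=W[m]*1000;print(nm,len(p),rect(p/1000),np.median(p[:,2]))
    if nm=="floor":print(np.linalg.lstsq(np.c_[p[:,:2],np.ones(len(p))],p[:,2],rcond=None)[0])
m=(R>110)&(G<70)&(B<70)&(u>270)&(u<370)&(v>190)&(v<270);p=W[m]*1000;a=.112;q=p[:,:2]-[617,-27.5];print("tab",np.percentile(q@[np.cos(a),np.sin(a)],[1,99]),np.percentile(q@[-np.sin(a),np.cos(a)],[1,99]))
s=camera("scene");f=s["frame"].astype(int);W=world(s)
m=(f[...,2]>110)&(f[...,0]<80)&(W[...,0]<.65)&(W[...,0]>.4)&(W[...,2]<.2)&(W[...,1]<-.25)&(W[...,1]>-.47);k=cv2.connectedComponentsWithStats(m.astype(np.uint8))
for i in range(1,k[0]):
  if k[2][i,4]>10: print(k[2][i],np.round(W[k[1]==i].mean(0)*1000))
cv2.imwrite("pics/s9.png",s["frame"][:,:,::-1])
E
```

```text
[ 0.46001859 -0.04496324  0.15234832] [ 0.60856494 -0.3126435   1.41060192]
wall 1625 (array([612.2, -28.1]), array([121.2, 120.4]), 6.18) 30.81766195484348
floor 9868 (array([622.6, -26.9]), array([138.4, 132.4]), 6.19) 9.445062293674978
[-2.84458340e-03  2.57786682e-04  1.12036380e+01]
tab [-110.08750556  -70.83730352] [-19.9626905   20.35648802]
[246 361  18  19 236] [ 545. -301.   32.]
[215 374  18  19 284] [ 508. -342.   23.]
[205 409  20  22 339] [ 533. -400.   23.]
[228 428  11  17 136] [ 579. -411.   38.]
```

View pics/s9.png

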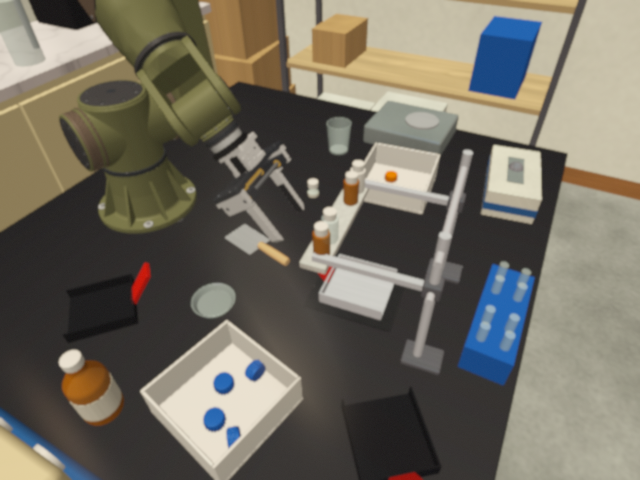

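The tray is on its mat (360,285), empty, within about 2 mm and square. Four blue caps lie still in the tub, and the orange one is in the other tub. Handing in.

```bash
python3 -c "
from station import workorder
print(workorder.hand_in())"
```

```text
the job is handed in; nothing more can be done
None
```

I handed the job in at about 14 s: all three blue caps are in the right-hand tub with the blue sample. The empty tray is back flat on its mat, within about 2 mm of centre, and let go. No verdict came back.

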